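# Third hand for an organiser divider

### The arm

A 7-joint arm with a two-finger parallel gripper is mounted at the origin on the work surface. World frame = base frame: x ahead of the robot, y to its left, z up, the work surface at z = 0. Lengths are in m, angles in rad, forces in N, time in s.
With the tool pointing down it reaches from about 0.425 to 0.925 m from the base axis. Payload 6.8 kg.
Tool frame: the origin (TCP) lies on the centre line of the jaws, within the pads' length; the fingertips stand 14 mm ahead of it and the grasp point (between the pads) lies 5 mm behind it; z points along the fingers, y is the line along which they close (so a half turn about z gives the same grasp; the last joint's range is limited). The gripper opens to 85 mm and grips with 20 to 120 N. Pads are 22 mm wide; open, the fingers measure 114 mm over their backs; the gripper's body (76 mm by 85 mm) begins 54 mm behind the grasp point. The pads swing forward as they close: fully open they stand 13 mm farther back than shut.
Start: joints at [-1.255, 0.477, 0.022, 1.555, -0.011, 1.109, -0.083], TCP at [0.278, 0.615, 0.224] pointing down, gripper open.
Joint ranges: [-2.96, 2.96], [-0.34, 2.1], [-1.41, 1.46], [0.24, 2.44], [-1.37, 4.51], [0.17, 1.92], [-2.96, 2.96]. Speed limits (rad/s): [2.39, 2.39, 3.14, 3.14, 3.14, 3.14, 3.14].

### API

Orientations are given as a unit quaternion [w, x, y, z].
In Python, from station import bot gives the robot as it stands. The module is installed in compiled form; this text tells all that it offers.
- The arm moves only by the tool drive_tool, never from a script. Its argument "commands" is a list of rows, each an object with "hand": the opening, from 0 (shut) to 1 (fully open); "translation": the shift along the world's x, y, z in mm, a list of three; "angular": the turn, a rotation vector about the world's x, y, z in rad, a list of three. In form: [{"hand": hand, "translation": [tx, ty, tz], "angular": [ax, ay, az]}, ...]. A call has 1 to 12 rows; each row is the pose to reach, as a shift and turn from the pose commanded when the call began; what a row does not reach only later rows make up. A row lasts 1/8 s, in which the tool goes at most 62.5 mm and 10.7 degrees, less where a joint would pass 70% of its speed; a pose out of reach is approached as far as the arm can. A call with a gripper value outside its range is refused whole. The fingers move at their own pace and stop on an object; "force" is the grip in N (left out, the last holds). Time passes only in rows, so rows that repeat a pose let the fingers close. It gives the time, the measured TCP pose, the force, the opening and the grip force at its end, in the units of the state.
- bot.get_obs(): the state, without advancing time (a new reading comes with each control period).
- bot.read_camera(name): name is "side" or "top" or "wrist"; returns the picture (384x512x3 uint8, red, green, blue); there is no depth.
- bot.camera_model(name): a dict with "fx", "fy", "cx", "cy" (pixels), "k1" (the pictures are not rectified: a ray, as slopes to the right and down, at radius r is drawn at 1 + k1 r^2 times it, then the intrinsics apply), "view" (4x4, takes a point from world to camera coordinates). Camera axes: x right, y up, looking along -z (the intrinsics and any distortion apply to the point x, -y, -z); pixel columns grow to the right and rows downward; lengths in m; the calibration is good to about 2 mm. A picture is of the moment at which its call begins: read the wrist's pose just before it. camera_model takes no time and is no camera call; for the wrist camera it gives the pose at the moment of the call.
- bot.hand_in(): hands the job in; it is judged then, once.
Trained networks look in the newest picture that a camera, given by its name, has taken for a name from the list of things; names that differ only in an ending like _2 or _b are one class to them, and where a whole thing is asked for, a point or a joint stands for the part that bears it (a point fixed in the world has none). Each returns a list of dicts, best first, with "score" (0 to 1); they miss things now and then, are a little off and sometimes report something else, mostly with a low value. They report only what shows in the picture. A call takes as long as a camera call. They do not tell look-alikes from the thing itself.
- bot.find_in(camera, query): "position" ([column, row] in pixels, amid what is visible of it).
- bot.outline_of(camera, query): "pixels" (384x512 bool, what is visible of it) and "position" ([column, row] in pixels, amid what is visible of it).
The state is a dict: "t": time; "q": joint angles; "joint_vel": joint speeds; "joint_torque": joint torques, N m; "eef_pos": TCP position; "tool_rot": TCP orientation; "contact_force": force on the tool from outside, world axes, zero at the start; "torque": the same for the moment, N m; "gripper_width": opening from 0.0 (shut) to 1.0 (fully open); "grasp_force": force on a finger pad.
Only numpy, scipy, OpenCV 4.12 (cv2) and the standard library are available. Lean on these libraries where they do the work, as an engineer would, in place of code of your own. Each camera call takes 0.05 s, during which the arm holds its last target. There are 200 camera calls.

### The job

Take the bamboo divider board off the lazy susan, stand it edgewise in the slot of the organiser tray, fully down, and slide it along against the sprung end cheek. Keep it pressed there with a steady push of about 8 newtons, as a third hand for the person who will screw it in, and finish still holding and pushing it. Do not ram the cheek to the end of its travel, and leave the other things standing where they are.

Things in the scene. Friction and masses are not known exactly. Their poses are not given: they have to be found in the camera images.
- divider: The bamboo divider board: a plain flat board 120 mm long (its x), 10 mm thick (its y), 80 mm tall (its z), 45 to 90 g, alike on both faces and ends. Origin: centre of its bottom edge. At the start it stands upright on its long bottom edge near the middle of the round lazy susan, whose top is 25 mm above the dresser top.
- tray: Open bamboo organiser tray, fixed to the dresser: 260 mm (its x) by 150 mm (its y), outer walls 30 mm high, floor top 10 mm above the dresser top. Origin: centre of its underside. Two rails along x on its middle line (y = 0) form the slot; the sprung cheek faces the slot at its +x end. Behind the cheek the end wall is 58 mm high. Inner face of the -x end wall: x = -124 mm.
- slot (a point): Point on the tray floor, on the slot's middle line, above the tray origin (axes as the tray's). The slot is 15 mm wide, open above and at both ends, from 110 mm behind to 75 mm ahead (+x) of this point. Rail walls stand upright 16 mm above this floor, then flare to a mouth 31 mm wide, 24 mm above the floor. A divider fully down stands on this floor.
- cheek: The sprung bamboo end cheek of the tray: an upright plate 10 mm thick, 44 mm wide, 48 mm high, facing along the slot. Origin: centre of the lower edge of the face that looks at the slot; unpressed it lies at tray x = 95 mm, z = 12 mm. It slides only along tray +x when pressed, against a spring of 1.0 N per mm from zero (8 mm pushed in = 8 N), with 20 mm of travel to a hard stop.
- pacifier: Mint pacifier, about 50 mm wide, 39 mm high, on the lazy susan; origin under its centre. Bystander.
- clear_case: Clear plastic case, 56 x 42 x 22 mm, on the lazy susan; origin under its centre. Bystander.
- teether: Silicone teething key lying flat, about 65 mm long, 10 mm high, on the lazy susan; origin under its middle. Bystander.
- ramekin: Small glass ramekin, 62 mm across, 35 mm high, on the lazy susan; origin under its centre. Bystander.
- trinket_box: White ceramic trinket box with its lid on, 58 mm across, 47 mm high, on the lazy susan; origin under its centre. Bystander.
- screwdriver: Screwdriver, about 170 mm long, lying on the dresser beyond the tray and the lazy susan; origin under its middle. Bystander.
Mind the look-alikes: they are no part of the job. What is shaped like the divider but turquoise is not meant.

How it is judged:
On the way:
1. the divider is down in the slot of the tray (y of divider in the frame of tray between -0.004 and 0.004 m and z of divider in the frame of tray below 0.015 m and x of divider in the frame of tray between -0.08 and 0.06 m and angle between the x axis of divider and the x axis of tray, either way round below 0.08 rad and angle between divider's own z axis and vertical below 0.1 rad), for 0.2 s.
At the end, for the whole second after the job is handed in: Divider in the slot: within 4 mm of its middle line, less than 5 mm above the tray floor, within 0.08 rad of its direction, 0.1 rad of upright, under 0.02 m/s; it presses the cheek with 5 to 12 N, fingers on the divider, robot not touching the cheek; all through the last second (all of step 1 and contact force between divider and cheek between 5 and 12 N and contact force between the fingers and divider above 1 N and contact force between each of the arm, the fingers and cheek below 0.5 N and linear speed of divider below 0.02 m/s); the arm keeps its last pose, push and grip.
It fails at once if the cheek is rammed (over 19 N on it, from the divider or the robot) (contact force between any of divider, the arm, the fingers and cheek above 19 N).
It fails at once if another thing is pushed more than 40 mm away or tipped over (distance of any of pacifier, clear_case, teether, ramekin, trinket_box, screwdriver from where it was at the start of the episode above 0.04 m or angle between any of pacifier, clear_case, teether, ramekin, trinket_box's own z axis and vertical above 0.6 rad).
It also fails if it takes over 45 s, if anything falls off the work surface, if the arm or the gripper's body presses on something with over 40 N, if the wrist force passes 120 N, or if a joint passes its speed limit or range.

## Working session

There is one attempt and no reset: what is moved stays moved. The work goes in short steps, Python scripts to look and compute and a tool call to move; the robot and the scene stay as the last step left them, time stands still between calls to the robot, and variables do not carry over. Pictures are saved under pics/ and viewed, at most 10 in all, crops included, and the job is handed in when it is done.

Besides the shell and the picture viewer there is one more tool, called after "Call:" in YAML: its name, and indented under it one key for each argument. drive_tool: Moves the arm, as the interface text tells. Its arguments: {"type":"object","properties":{"commands":{"type":"array","items":{"type":"object","properties":{"hand":{"type":"number"},"translation":{"type":"array","items":{"type":"number"}},"angular":{"type":"array","items":{"type":"number"}}}}},"force":{"type":"number"}},"required":["commands"]}

```bash
mkdir -p pics; cat > h.py <<'E'
import numpy as np, cv2
from station import bot
def ray(m,uv):
    d=np.array([(uv[0]-m['cx'])/m['fx'],(uv[1]-m['cy'])/m['fy']]); s=d.copy()
    for _ in range(20): s=d/(1+m['k1']*(s@s))
    V=np.array(m['view']); R=V[:3,:3]; o=-R.T@V[:3,3]
    return o,R.T@np.array([s[0],-s[1],-1.])
def at_z(m,uv,z):
    o,d=ray(m,uv); return o+d*(z-o[2])/d[2]
def proj(m,P):
    V=np.array(m['view']); c=V[:3,:3]@np.asarray(P,float)+V[:3,3]
    s=np.array([c[0],-c[1]])/-c[2]; s=s*(1+m['k1']*(s@s))
    return np.array([s[0]*m['fx']+m['cx'],s[1]*m['fy']+m['cy']])
E
python3 - <<'E'
from h import *
np.set_printoptions(precision=3,suppress=True)
print(bot.get_obs())
ims=[]
for c in ['top','side']:
    im=bot.read_camera(c); m=bot.camera_model(c); np.save(f'{c}.npy',im)
    cv2.imwrite(f'pics/{c}0.png',cv2.resize(im[...,::-1],(800,600),interpolation=cv2.INTER_CUBIC))
    print(c,{k:m[k] for k in('fx','fy','cx','cy','k1')},-np.array(m['view'])[:3,:3].T@np.array(m['view'])[:3,3])
    for q in ['divider','tray','cheek','pacifier','clear_case','teether','ramekin','trinket_box','screwdriver']:
        for r in bot.outline_of(c,q)[:3]:
            p=r['position']; print(q,round(r['score'],2),np.round(p,1),r['pixels'].sum(),at_z(m,p,.03), im[r['pixels']].mean(0).round())
            np.save(f'm_{c}_{q}.npy',r['pixels']) if r is not None and q in('tray','cheek') else None
E
```

```text
{'t': 0.0, 'q': array([-1.255,  0.478,  0.022,  1.556, -0.011,  1.109, -0.083]), 'joint_vel': array([ 0.001, -0.001,  0.001,  0.001,  0.   ,  0.001,  0.   ]), 'joint_torque': array([ -0.   , -59.645,   1.607, -28.12 ,   0.012,   0.009,   0.   ]), 'eef_pos': array([0.277, 0.615, 0.223]), 'tool_rot': array([-0.   ,  0.21 ,  0.978, -0.001]), 'contact_force': array([ 0.181, -0.392,  0.947]), 'torque': array([-0.068,  0.009,  0.016]), 'grasp_force': 0.0, 'gripper_width': 0.9999142431503559}
top {'fx': 354.1271778379503, 'fy': 354.1271778379503, 'cx': 254.58047706593777, 'cy': 197.88511451355876, 'k1': -0.031212130379140914} [ 0.35  -0.049  1.235]
divider 0.82 [376.8 260.9] 306 [ 0.378 -0.485  0.03 ] [69. 93. 87.]
divider 0.61 [208.4 266.8] 197 [0.343 0.083 0.03 ] [68. 99. 94.]
divider 0.48 [298.3 221.1] 179 [ 0.506 -0.217  0.03 ] [143. 117.  89.]
tray 0.9 [162.9 201.8] 3349 [0.558 0.251 0.03 ] [152. 129.  98.]
cheek 0.5 [131.2 192.4] 62 [0.587 0.363 0.03 ] [111.  91.  70.]
teether 0.53 [261.7 226.2] 102 [ 0.484 -0.092  0.03 ] [158. 141. 121.]
ramekin 0.74 [278.9 194.5] 261 [ 0.597 -0.149 
[... 556 characters left out ...]
der 0.59 [170.8 173.9] 960 [0.352 0.1   0.03 ] [ 63. 104.  96.]
divider 0.56 [262.  341.9] 515 [ 0.389 -0.476  0.03 ] [ 79. 135. 125.]
tray 0.75 [222.8 130.6] 2636 [0.563 0.232 0.03 ] [179. 150. 111.]
cheek 0.64 [262.3 220.9] 1127 [ 0.525 -0.173  0.03 ] [148. 120.  87.]
cheek 0.59 [218.9 108.3] 136 [0.595 0.359 0.03 ] [138. 110.  79.]
pacifier 0.81 [227.2 260.2] 272 [ 0.396 -0.252  0.03 ] [169. 179. 165.]
clear_case 0.93 [210.6 227.5] 354 [ 0.393 -0.139  0.03 ] [195. 191. 187.]
ramekin 0.83 [276.1 200.3] 346 [ 0.589 -0.121  0.03 ] [173. 162. 144.]
trinket_box 0.68 [280.  259.1] 487 [ 0.515 -0.301  0.03 ] [189. 187. 177.]
screwdriver 0.51 [349.8 184.3] 253 [ 0.81 -0.15  0.03] [176.  79.  62.]
```

View pics/top0.png

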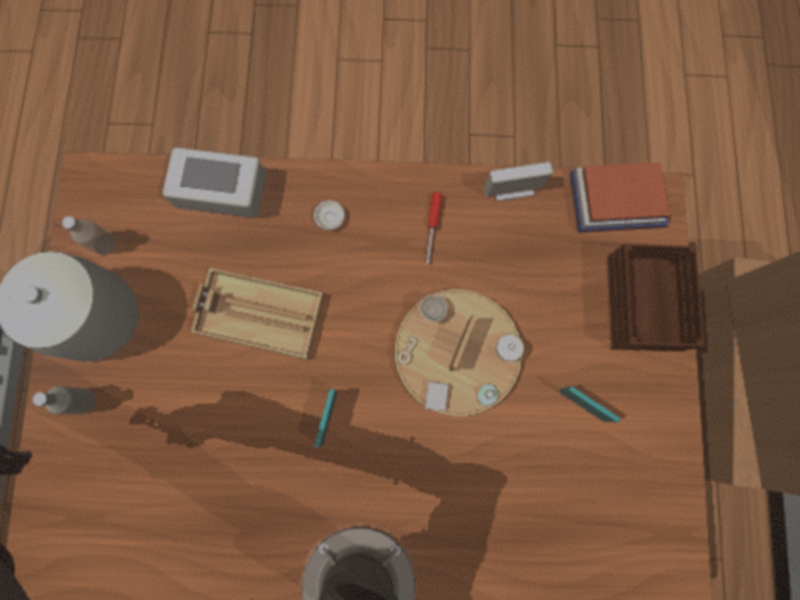

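View pics/side0.png

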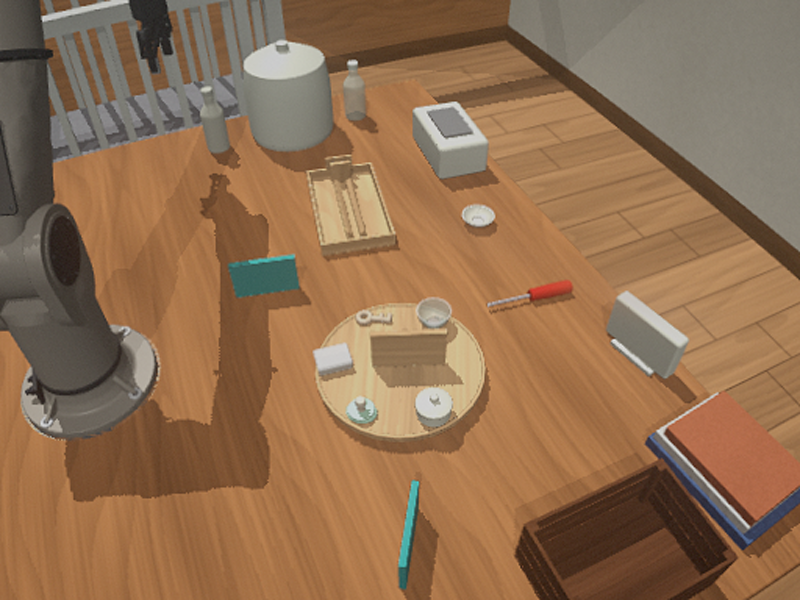

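The top picture shows the bamboo board at px (463,343) (scaled), with turquoise look-alikes at (326,418) and (590,403). The tray is at (258,313), with its cheek on the left at (204,298). The side view agrees. I'll fit box silhouettes in both views.

```bash
cat >> h.py <<'E'
from scipy.optimize import minimize
def box(L,W,z0,z1,x,y,a):
    c,s=np.cos(a),np.sin(a)
    return [(x+c*u-s*v,y+s*u+c*v,z) for u in(-L/2,L/2) for v in(-W/2,W/2) for z in(z0,z1)]
def sil(m,P,k=4):
    p=np.array([proj(m,q) for q in P]); h=cv2.convexHull(((p+.5)*k*16).astype(np.int32))
    im=np.zeros((384*k,512*k),np.uint8); cv2.fillConvexPoly(im,h,255,shift=4)
    return cv2.resize(im,(512,384),interpolation=cv2.INTER_AREA)/255.
def fit(views,dims,p0):
    def cost(p):
        return sum(np.abs(sil(m,box(*dims,*p))-k).sum()/k.sum() for m,k in views)
    best=None
    for d in (.02,.006):
        p0=minimize(cost,p0,method='Nelder-Mead',options=dict(initial_simplex=[p0]+[np.array(p0)+e for e in np.diag([d,d,d*8])],xatol=1e-4,fatol=1e-4)).x
    return p0,cost(p0),[sil(m,box(*dims,*p0)) for m,k in views]
E
python3 - <<'E'
from h import *
np.set_printoptions(precision=4,suppress=True)
def mk(c,q,near):
    b=[r for r in bot.outline_of(c,q) if np.hypot(*(np.array(r['position'])-near))<25]
    return bot.camera_model(c),b[0]['pixels'].astype(float)
bot.read_camera('top');dt=mk('top','divider',(298,221));tt=mk('top','tray',(163,202))
bot.read_camera('side');ds=mk('side','divider',(261,222));ts=mk('side','tray',(223,131))
for n,v,d,p in [('div',[dt,ds],(.12,.01,.025,.105),(.52,-.19,-.3)),('divtop',[dt],(.12,.01,.025,.105),(.52,-.19,-.3)),('divside',[ds],(.12,.01,.025,.105),(.52,-.19,-.3)),
  ('tray',[tt,ts],(.26,.15,0,.03),(.56,.25,1.35)),('traytop',[tt],(.26,.15,0,.03),(.56,.25,1.35))]:
    P,c,S=fit(v,d,p); print(n,P,c,[ (np.abs(s-k[1]).sum()/k[1].sum()).round(2) for s,k in zip(S,v)])
V=np.array(bot.camera_model('wrist')['view']); o=bot.get_obs(); from scipy.spatial.transform import Rotation as R
Rt=R.from_quat(np.r_[o['tool_rot'][1:],o['tool_rot'][0]]).as_matrix()
print('cam in tool',Rt.T@(-V[:3,:3].T@V[:3,3]-o['eef_pos']),'look',-Rt.T@V[2,:3],'tool\n',Rt, bot.camera_model('wrist')['fx'])
E
```

```text
Traceback (most recent call last):
IndexError: list index out of range
```

```bash
python3 - <<'E'
from h import *
np.set_printoptions(precision=4,suppress=True)
def mk(c,q,near):
    for _ in range(6):
        b=[r for r in bot.outline_of(c,q) if np.hypot(*(np.array(r['position'])-near))<25]
        if b: return bot.camera_model(c),b[0]['pixels'].astype(float)
        bot.read_camera(c)
    print('miss',c,q)
bot.read_camera('top');dt=mk('top','divider',(298,221));tt=mk('top','tray',(163,202))
bot.read_camera('side');ds=mk('side','divider',(261,222));ts=mk('side','tray',(223,131))
for n,v,d,p in [('div',[dt,ds],(.12,.01,.025,.105),(.52,-.19,-.3)),('divtop',[dt],(.12,.01,.025,.105),(.52,-.19,-.3)),('divside',[ds],(.12,.01,.025,.105),(.52,-.19,-.3)),
  ('tray',[tt,ts],(.26,.15,0,.03),(.56,.25,1.35)),('traytop',[tt],(.26,.15,0,.03),(.56,.25,1.35))]:
    v=[x for x in v if x]
    if not v: continue
    P,c,S=fit(v,d,p); print(n,P,c,[ (np.abs(s-k[1]).sum()/k[1].sum()).round(2) for s,k in zip(S,v)])
V=np.array(bot.camera_model('wrist')['view']); o=bot.get_obs(); from scipy.spatial.transform import Rotation as R
Rt=R.from_quat(np.r_[o['tool_rot'][1:],o['tool_rot'][0]]).as_matrix()
print('cam in tool',Rt.T@(-V[:3,:3].T@V[:3,3]-o['eef_pos']),'look',-Rt.T@V[2,:3],'tool\n',Rt, bot.camera_model('wrist')['fx'],o['t'])
E
```

```text
div [ 0.5097 -0.2029 -0.3714] 0.6956422682223923 [np.float64(0.58), np.float64(0.11)]
divtop [ 0.5069 -0.2019 -0.3886] 0.5853184248906174 [np.float64(0.59)]
divside [ 0.5086 -0.2013 -0.336 ] 0.10534468821085481 [np.float64(0.11)]
tray [0.5674 0.2509 1.3695] 0.11444451546059597 [np.float64(0.04), np.float64(0.08)]
traytop [0.568  0.2503 1.379 ] 0.03549996198897095 [np.float64(0.04)]
cam in tool [ 0.0665  0.0009 -0.1505] look [-0.2618 -0.0011  0.9651] tool
 [[-0.9115  0.4112  0.    ]
 [ 0.4112  0.9115  0.0001]
 [ 0.      0.0001 -1.    ]] 267.1175494180531 1.4
```

The divider is at about (0.509, -0.202) with yaw about -0.36. The tray is at about (0.568, 0.2505) with yaw about 1.375, and the sizes match. Next I move over the divider for a wrist view.

Call:
drive_tool:
  commands:
    - {"hand": 1, "translation": [60, -100, 27], "angular": [0, 0, 0]}
    - {"hand": 1, "translation": [120, -200, 27], "angular": [0, 0, 0]}
    - {"hand": 1, "translation": [180, -300, 27], "angular": [0, 0, 0.03]}
    - {"hand": 1, "translation": [180, -300, 27], "angular": [0, 0, 0.03]}
    - {"hand": 1, "translation": [180, -300, 27], "angular": [0, 0, 0.03]}
    - {"hand": 1, "translation": [180, -300, 27], "angular": [0, 0, 0.05]}
    - {"hand": 1, "translation": [231, -817, 27], "angular": [0, 0, 0.06]}
    - {"hand": 1, "translation": [231, -817, 27], "angular": [0, 0, 0.06]}
    - {"hand": 1, "translation": [231, -817, 27], "angular": [0, 0, 0.06]}
    - {"hand": 1, "translation": [231, -817, 27], "angular": [0, 0, 0.06]}
    - {"hand": 1, "translation": [231, -817, 27], "angular": [0, 0, 0.06]}
    - {"hand": 1, "translation": [231, -817, 27], "angular": [0, 0, 0.06]}
  force: 50

```text
t: 2.9
eef_pos: [0.4944, -0.0598, 0.2513]
tool_rot: [0.001, 0.181, 0.984, 0.0]
contact_force: [0.5, -0.4, -0.1]
gripper_width: 1.002
grasp_force: 0.0
```

Call:
drive_tool:
  commands:
    - {"hand": 1, "translation": [14, -140, 0], "angular": [0, 0, 0]}
    - {"hand": 1, "translation": [14, -140, 0], "angular": [0, 0, 0]}
    - {"hand": 1, "translation": [14, -140, 0], "angular": [0, 0, 0]}
    - {"hand": 1, "translation": [14, -140, 0], "angular": [0, 0, 0]}
    - {"hand": 1, "translation": [14, -140, 0], "angular": [0, 0, 0]}

```text
t: 3.52
eef_pos: [0.5087, -0.1957, 0.2506]
tool_rot: [-0.0, 0.18, 0.984, 0.001]
contact_force: [0.0, -0.1, 0.5]
gripper_width: 1.0
grasp_force: 0.0
```

```bash
python3 - <<'E'
from h import *
np.set_printoptions(precision=4,suppress=True)
o=bot.get_obs(); m=bot.camera_model('wrist'); im=bot.read_camera('wrist')
print(o['eef_pos'],o['tool_rot'],o['t'])
rs=bot.outline_of('wrist','divider')
for r in rs: print(r['score'],r['position'],r['pixels'].sum(),im[r['pixels']].mean(0))
if rs:
    P,c,S=fit([(m,rs[0]['pixels'].astype(float))],(.12,.01,.025,.105),(.509,-.202,-.36)); print(P,c)
    v=im.copy(); 
    for i in cv2.findContours((S[0]>.5).astype(np.uint8),0,1)[0]: cv2.drawContours(v,[i],-1,(255,0,0),1)
    cv2.imwrite('pics/w1.png',v[...,::-1])
else: cv2.imwrite('pics/w1.png',im[...,::-1])
E
```

```text
[ 0.5087 -0.1957  0.2506] [-0.0003  0.1796  0.9837  0.0005] 3.525
0.83 [36.4, 158.1] 1846 [19.9756 58.6566 54.5726]
0.74 [415.4, 5.7] 562 [28.1192 40.8327 35.3559]
0.6 [247.6, 179.4] 1005 [155.2766 119.5721  76.7343]
[ 0.9422 -0.3744 -0.4368] 1.0
```

View pics/w1.png

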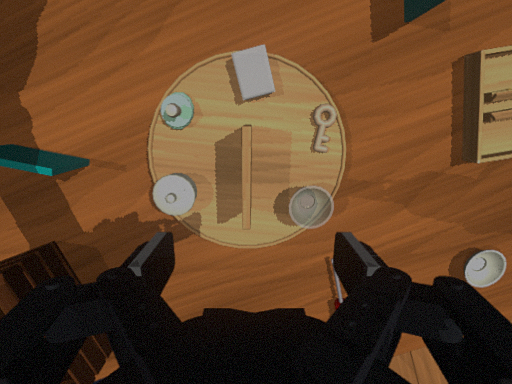

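The wrist view shows the bamboo board upright at columns 243–251, rows 125–230. The ramekin is near its far end at (311,206). I'll fit with the bamboo mask.

```bash
python3 - <<'E'
from h import *
np.set_printoptions(precision=4,suppress=True)
for _ in range(4):
    o=bot.get_obs(); m=bot.camera_model('wrist'); im=bot.read_camera('wrist')
    b=[r for r in bot.outline_of('wrist','divider') if abs(r['position'][0]-247)<15 and abs(r['position'][1]-179)<30]
    if b: break
P,c,S=fit([(m,b[0]['pixels'].astype(float))],(.12,.01,.025,.105),(.509,-.202,-.36)); print(P,c)
# independent: bottom-up from colour edges of the top face
for end in (-.06,.06):
    print(proj(m,(P[0]+end*np.cos(P[2]),P[1]+end*np.sin(P[2]),.105)))
V=np.array(m['view']); C=-V[:3,:3].T@V[:3,3]
print('cam',C,o['eef_pos'],o['tool_rot'])
q=o['tool_rot']; print('tool y angle',np.arctan2(*(lambda y:(y[1],y[0]))(np.array([2*(q[1]*q[2]-q[0]*q[3]),1-2*(q[1]**2+q[3]**2)]))))
ks=b[0]['pixels']; ys=np.where(ks.any(1))[0]; print(ys[0],ys[-1],[(r,np.where(ks[r])[0][[0,-1]]) for r in ys[5::20]])
E
```

```text
[ 0.5075 -0.204  -0.3719] 0.14940681209337925
[246.0603 126.8223]
[245.6151 229.8703]
cam [ 0.4469 -0.1716  0.4013] [ 0.5087 -0.1957  0.2507] [-0.0002  0.1793  0.9838  0.0004]
tool y angle 1.2102124618674432
126 228 [(np.int64(131), array([243, 250])), (np.int64(151), array([242, 250])), (np.int64(171), array([242, 249])), (np.int64(191), array([242, 250])), (np.int64(211), array([242, 250]))]
```

Call:
drive_tool:
  commands:
    - {"hand": 0.5, "translation": [-1, -8, -60], "angular": [0, 0, -0.012]}
    - {"hand": 0.5, "translation": [-1, -8, -90], "angular": [0, 0, -0.012]}
    - {"hand": 0.5, "translation": [-1, -8, -120], "angular": [0, 0, -0.012]}
    - {"hand": 0.5, "translation": [-1, -8, -150], "angular": [0, 0, -0.012]}
    - {"hand": 0.5, "translation": [-1, -8, -171], "angular": [0, 0, -0.012]}
    - {"hand": 0.5, "translation": [-1, -8, -171], "angular": [0, 0, -0.012]}
    - {"hand": 0.0, "translation": [-1, -8, -171], "angular": [0, 0, -0.012]}
    - {"hand": 0.0, "translation": [-1, -8, -171], "angular": [0, 0, -0.012]}
    - {"hand": 0.0, "translation": [-1, -8, -171], "angular": [0, 0, -0.012]}
    - {"hand": 0.0, "translation": [-1, -8, -171], "angular": [0, 0, -0.012]}
    - {"hand": 0.0, "translation": [-1, -8, -171], "angular": [0, 0, -0.012]}
  force: 60

```text
t: 5.1
eef_pos: [0.5084, -0.2059, 0.0811]
tool_rot: [0.001, 0.187, 0.982, 0.0]
contact_force: [-0.6, 0.5, 7.1]
gripper_width: 0.098
grasp_force: 59.9
```

Call:
drive_tool:
  commands:
    - {"hand": 0, "translation": [0, 0, 30], "angular": [0, 0, 0]}
    - {"hand": 0, "translation": [0, 0, 80], "angular": [0, 0, 0]}
    - {"hand": 0, "translation": [0, 0, 130], "angular": [0, 0, 0]}
    - {"hand": 0, "translation": [0, 50, 165], "angular": [0, 0, -0.15]}
    - {"hand": 0, "translation": [-5, 100, 169], "angular": [0, 0, -0.3]}
    - {"hand": 0, "translation": [-10, 155, 169], "angular": [0, 0, -0.48]}
    - {"hand": 0, "translation": [-15, 210, 169], "angular": [0, 0, -0.66]}
    - {"hand": 0, "translation": [-20, 265, 169], "angular": [0, 0, -0.84]}
    - {"hand": 0, "translation": [-25, 320, 169], "angular": [0, 0, -1.02]}
    - {"hand": 0, "translation": [-32, 375, 169], "angular": [0, 0, -1.2]}
    - {"hand": 0, "translation": [-42, 430, 169], "angular": [0, 0, -1.391]}
    - {"hand": 0, "translation": [-42, 456, 169], "angular": [0, 0, -1.391]}

```text
t: 6.6
eef_pos: [0.4641, 0.2531, 0.249]
tool_rot: [-0.0, 0.773, 0.634, 0.0]
contact_force: [0.4, -0.4, -0.9]
gripper_width: 0.099
grasp_force: 59.0
```

Call:
drive_tool:
  commands:
    - {"hand": 0, "translation": [0, 0, 0], "angular": [0, 0, 0]}
    - {"hand": 0, "translation": [0, 0, 0], "angular": [0, 0, 0]}

```text
t: 6.85
eef_pos: [0.4654, 0.2491, 0.2488]
tool_rot: [0.0, 0.773, 0.635, -0.0]
contact_force: [-0.1, -0.6, -1.1]
gripper_width: 0.1
grasp_force: 59.0
```

```bash
python3 - <<'E'
from h import *
np.set_printoptions(precision=4,suppress=True)
o=bot.get_obs(); m=bot.camera_model('wrist'); im=bot.read_camera('wrist'); np.save('w2.npy',im)
import pickle; pickle.dump(m,open('w2.pkl','wb'))
print(o['eef_pos'],o['tool_rot'],o['t'],o['gripper_width'])
v=cv2.resize(im,(768,576),interpolation=cv2.INTER_CUBIC)
X,Y,A=.568,.2505,1.375
def T(p): return (X+np.cos(A)*p[0]-np.sin(A)*p[1],Y+np.sin(A)*p[0]+np.cos(A)*p[1],p[2])
for a,b in [((-.13,-.075,.03),(.13,-.075,.03)),((-.13,.075,.03),(.13,.075,.03)),((-.13,-.075,.03),(-.13,.075,.03)),((-.11,-.0155,.034),(.075,-.0155,.034)),((-.11,.0155,.034),(.075,.0155,.034)),((.095,-.022,.06),(.095,.022,.06))]:
    q=[tuple(int(t) for t in (proj(m,T(s))+.5)*1.5) for s in(a,b)]; cv2.line(v,*q,(255,0,0),1)
cv2.imwrite('pics/w2.png',v[...,::-1])
for q in('tray','cheek','divider'):
  for r in bot.outline_of('wrist',q): print(q,r['score'],r['position'],r['pixels'].sum())
E
```

```text
[0.4654 0.2491 0.2488] [ 0.0002  0.7729  0.6346 -0.0002] 6.85 0.10044936090772207
tray 0.84 [324.5, 140.0] 20476
cheek 0.89 [330.4, 76.3] 496
divider 0.8 [251.5, 209.6] 3441
```

View pics/w2.png

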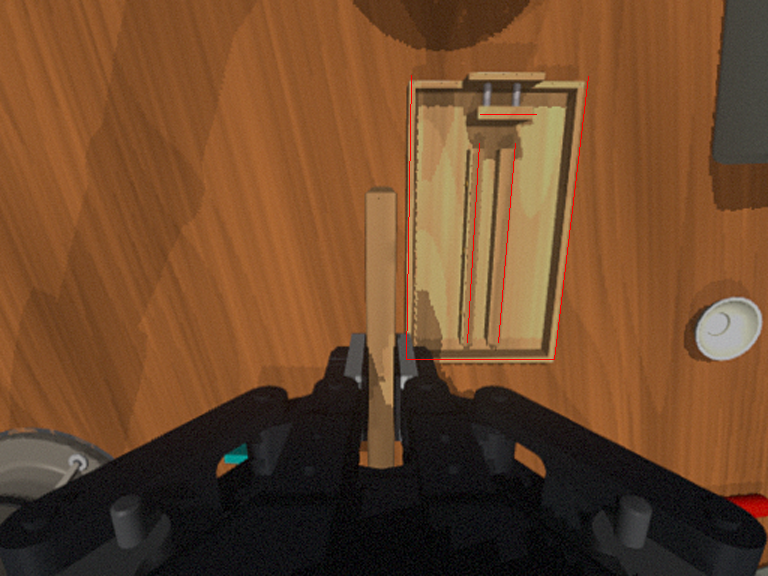

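The wrist view shows the tray fully in sight: rails at about (468–516, 150–345), the cheek at (505,113) and the held board at (380,300). The predicted outline is within about 3 px. I'll refine the fit and overlay it on a zoom.

```bash
cat > t.py <<'E'
from h import *
import pickle
np.set_printoptions(precision=4,suppress=True)
m=pickle.load(open('w2.pkl','rb')); im=np.load('w2.npy')
k=[r for r in bot.outline_of('wrist','tray')][0]['pixels'].astype(float)
P,c,S=fit([(m,k)],(.26,.15,0,.03),(.568,.2505,1.375)); print(P,c)
X,Y,A=P
def T(p): return (X+np.cos(A)*p[0]-np.sin(A)*p[1],Y+np.sin(A)*p[0]+np.cos(A)*p[1],p[2])
x0,y0,s=255,40,3.7
v=cv2.resize(im[y0:200+y0-40+40,x0:x0+150],None,fx=s,fy=s,interpolation=cv2.INTER_CUBIC)[:600]
L=[((-.13,-.075,.03),(.13,-.075,.03)),((-.13,.075,.03),(.13,.075,.03)),((-.13,-.075,.03),(-.13,.075,.03))]
for y,z in((.0155,.034),(.0075,.01)):
    for g in(-1,1): L.append(((-.11,g*y,z),(.075,g*y,z)))
L.append(((.095,-.022,.06),(.095,.022,.06)))
for a,b in L:
    q=[tuple(int(t) for t in (proj(m,T(w))+.5-[x0,y0])*s) for w in(a,b)]; cv2.line(v,*q,(255,0,0) if a[2]>.02 else (0,0,255),1)
cv2.imwrite('pics/w3.png',v[...,::-1]); print(v.shape)
E
python3 t.py
```

```text
[0.5656 0.2482 1.3797] 0.037711869275938545
(600, 555, 3)
```

View pics/w3.png

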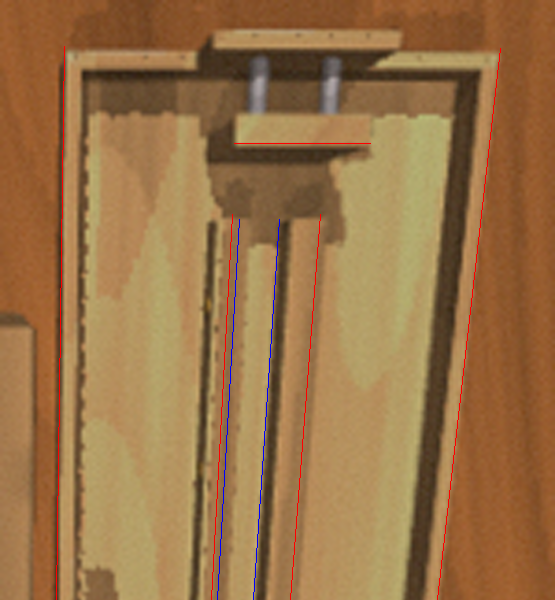

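The fit matches the rim, cheek and rails to about 1 mm. I move over the slot at tray x = 0 and descend to just inside the mouth.

Call:
drive_tool:
  commands:
    - {"hand": 0, "translation": [50, 0, 0], "angular": [0, 0, 0.005]}
    - {"hand": 0, "translation": [100, -1, 0], "angular": [0, 0, 0.005]}
    - {"hand": 0, "translation": [100, -1, -30], "angular": [0, 0, 0.005]}
    - {"hand": 0, "translation": [100, -1, -70], "angular": [0, 0, 0.005]}
    - {"hand": 0, "translation": [100, -1, -110], "angular": [0, 0, 0.005]}
    - {"hand": 0, "translation": [100, -1, -135], "angular": [0, 0, 0.005]}
    - {"hand": 0, "translation": [100, -1, -150], "angular": [0, 0, 0.005]}
    - {"hand": 0, "translation": [100, -1, -155], "angular": [0, 0, 0.005]}
    - {"hand": 0, "translation": [100, -1, -155], "angular": [0, 0, 0.005]}
    - {"hand": 0, "translation": [100, -1, -155], "angular": [0, 0, 0.005]}

```text
t: 8.35
eef_pos: [0.5661, 0.2494, 0.0949]
tool_rot: [0.0, 0.771, 0.636, 0.001]
contact_force: [0.3, 0.5, -1.1]
gripper_width: 0.095
grasp_force: 59.1
```

```bash
python3 - <<'E'
from h import *
o=bot.get_obs(); m=bot.camera_model('wrist'); im=bot.read_camera('wrist')
print(o['eef_pos'],o['tool_rot'],o['contact_force'],o['t'])
ms=bot.camera_model('side'); s=bot.read_camera('side')
a=cv2.resize(im[:250,130:380],(500,500),interpolation=cv2.INTER_CUBIC)
b=cv2.resize(s[60:200,165:275],None,fx=2.7,fy=2.7,interpolation=cv2.INTER_CUBIC)
v=np.zeros((500,800,3),np.uint8); v[:500,:500]=a; v[:b.shape[0],500:500+b.shape[1]]=b[:, :300]
cv2.imwrite('pics/w4.png',v[...,::-1])
E
```

```text
[0.56614925 0.2494176  0.09491791] [1.40069342e-04 7.71339360e-01 6.36423295e-01 9.80627415e-04] [ 0.28214561  0.52127652 -1.08447159] 8.35
```

View pics/w4.png

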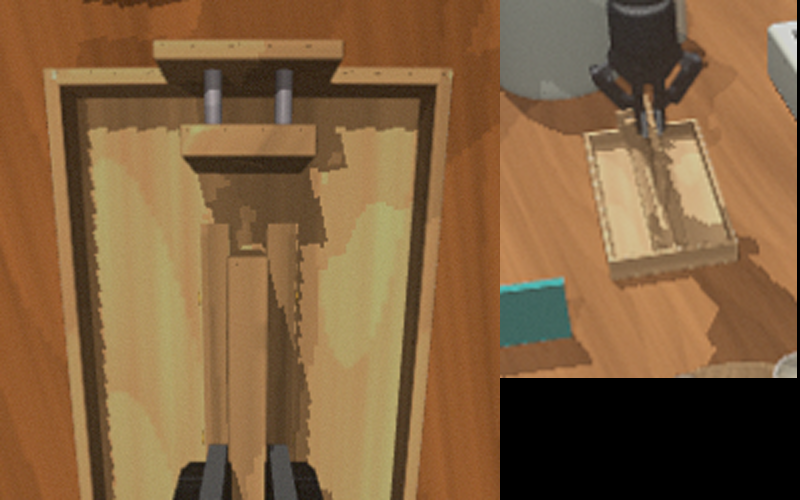

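The board (centre 248) lies over the slot (rails 203–298, cheek centre 248). I lower it.

Call:
drive_tool:
  commands:
    - {"hand": 0, "translation": [0, 0, -8], "angular": [0, 0, 0]}
    - {"hand": 0, "translation": [0, 0, -14], "angular": [0, 0, 0]}
    - {"hand": 0, "translation": [0, 0, -19], "angular": [0, 0, 0]}
    - {"hand": 0, "translation": [0, 0, -23], "angular": [0, 0, 0]}
    - {"hand": 0, "translation": [0, 0, -26], "angular": [0, 0, 0]}
    - {"hand": 0, "translation": [0, 0, -26], "angular": [0, 0, 0]}

```text
t: 9.2
eef_pos: [0.5653, 0.2491, 0.0676]
tool_rot: [-0.0, 0.771, 0.636, -0.0]
contact_force: [-0.6, 0.4, -0.3]
gripper_width: 0.101
grasp_force: 59.1
```

Call:
drive_tool:
  commands:
    - {"hand": 0, "translation": [0, 0, -1], "angular": [0, 0, 0]}
    - {"hand": 0, "translation": [0, 0, -2], "angular": [0, 0, 0]}
    - {"hand": 0, "translation": [0, 0, -2], "angular": [0, 0, 0]}

```text
t: 9.57
eef_pos: [0.5656, 0.2493, 0.0661]
tool_rot: [0.0, 0.771, 0.636, 0.0]
contact_force: [-0.5, -0.3, 1.5]
gripper_width: 0.101
grasp_force: 59.4
```

Call:
drive_tool:
  commands:
    - {"hand": 0, "translation": [0, 0, -1], "angular": [0, 0, 0]}
    - {"hand": 0, "translation": [0, 0, -1], "angular": [0, 0, 0]}

```text
t: 9.82
eef_pos: [0.5659, 0.2493, 0.0661]
tool_rot: [-0.0, 0.771, 0.636, 0.001]
contact_force: [-1.9, -0.4, 7.9]
gripper_width: 0.098
grasp_force: 60.5
```

Call:
drive_tool:
  commands:
    - {"hand": 0, "translation": [1, 5, 0], "angular": [0, 0, 0]}
    - {"hand": 0, "translation": [2, 10, 0], "angular": [0, 0, 0]}
    - {"hand": 0, "translation": [3, 15, 0], "angular": [0, 0, 0]}
    - {"hand": 0, "translation": [4, 20, 0], "angular": [0, 0, 0]}
    - {"hand": 0, "translation": [5, 25, 0], "angular": [0, 0, 0]}
    - {"hand": 0, "translation": [5.5, 28, 0], "angular": [0, 0, 0]}
    - {"hand": 0, "translation": [5.5, 28, 0], "angular": [0, 0, 0]}
    - {"hand": 0, "translation": [5.5, 28, 0], "angular": [0, 0, 0]}

```text
t: 10.82
eef_pos: [0.5723, 0.2756, 0.0661]
tool_rot: [0.001, 0.772, 0.636, 0.001]
contact_force: [-0.4, -4.4, 7.5]
gripper_width: 0.099
grasp_force: 60.5
```

The board is seated: z is stuck and the vertical force is 8 N. I ease the downforce, then push in steps.

Call:
drive_tool:
  commands:
    - {"hand": 0, "translation": [0, 0, 0.8], "angular": [0, 0, 0]}
    - {"hand": 0, "translation": [0, 0, 0.8], "angular": [0, 0, 0]}

```text
t: 11.08
eef_pos: [0.5715, 0.2766, 0.0661]
tool_rot: [0.0, 0.771, 0.636, 0.0]
contact_force: [0.0, -2.9, 5.1]
gripper_width: 0.098
grasp_force: 60.0
```

Call:
drive_tool:
  commands:
    - {"hand": 0, "translation": [0.4, 2, 0], "angular": [0, 0, 0]}
    - {"hand": 0, "translation": [0.8, 4, 0], "angular": [0, 0, 0]}
    - {"hand": 0, "translation": [0.8, 4, 0], "angular": [0, 0, 0]}
    - {"hand": 0, "translation": [0.8, 4, 0], "angular": [0, 0, 0]}

```text
t: 11.58
eef_pos: [0.5721, 0.2798, 0.0661]
tool_rot: [0.001, 0.772, 0.636, -0.0]
contact_force: [-0.7, -4.7, 7.4]
gripper_width: 0.099
grasp_force: 60.2
```

Call:
drive_tool:
  commands:
    - {"hand": 0, "translation": [0.4, 2, 0], "angular": [0, 0, 0]}
    - {"hand": 0, "translation": [0.8, 4, 0], "angular": [0, 0, 0]}
    - {"hand": 0, "translation": [0.8, 4, 0], "angular": [0, 0, 0]}
    - {"hand": 0, "translation": [0.8, 4, 0], "angular": [0, 0, 0]}

```text
t: 12.08
eef_pos: [0.5727, 0.2822, 0.0661]
tool_rot: [0.001, 0.772, 0.636, -0.001]
contact_force: [-2.1, -7.2, 10.5]
gripper_width: 0.102
grasp_force: 60.6
```

Call:
drive_tool:
  commands:
    - {"hand": 0, "translation": [0, 0, 1], "angular": [0, 0, 0]}
    - {"hand": 0, "translation": [0, 0, 1], "angular": [0, 0, 0]}
    - {"hand": 0, "translation": [0, 0, 1], "angular": [0, 0, 0]}

```text
t: 12.45
eef_pos: [0.5725, 0.2827, 0.0663]
tool_rot: [0.001, 0.772, 0.636, -0.001]
contact_force: [0.9, -6.0, 2.5]
gripper_width: 0.097
grasp_force: 59.6
```

```bash
python3 - <<'E'
from h import *
o=bot.get_obs(); im=bot.read_camera('wrist'); np.save('w5.npy',im)
import pickle; m=bot.camera_model('wrist'); pickle.dump(m,open('w5.pkl','wb'))
print(o['eef_pos'],o['contact_force'],o['torque'],o['t'])
cv2.imwrite('pics/w5.png',cv2.resize(im[:170,200:320],None,fx=3.5,fy=3.5,interpolation=cv2.INTER_CUBIC)[...,::-1])
E
```

```text
[0.57252185 0.28268304 0.06629152] [ 0.9498317  -5.98010912  2.48899038] [-1.28428624 -0.04211736 -0.05338537] 12.45
```

View pics/w5.png

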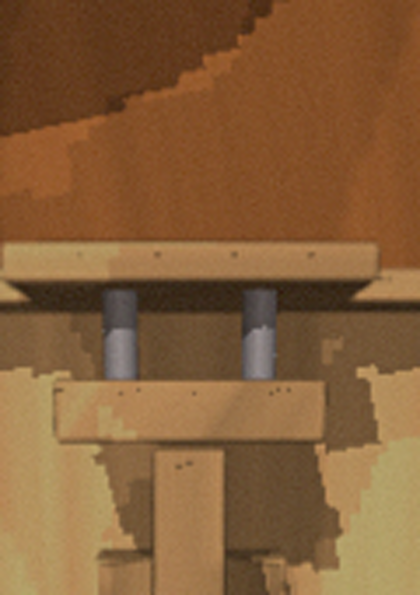

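The picture shows the board end (row 450/3.5) just short of the cheek face (row 442/3.5). I'll compute both tray x values.

```bash
cat > g.py <<'E'
from h import *
import pickle,sys
X,Y,A=.5656,.2482,1.380
def tx(m,uv,z):
    p=at_z(m,uv,z); return (p[0]-X)*np.cos(A)+(p[1]-Y)*np.sin(A)
if __name__=='__main__':
    o=bot.get_obs(); m=bot.camera_model('wrist'); im=bot.read_camera('wrist')
    g=cv2.GaussianBlur(im.astype(float).sum(2),(1,3),0)
    print(o['eef_pos'],o['contact_force'],o['t'])
    b=g[90:160,246:262].mean(1); c=np.r_[g[90:160,220:240],].mean(1); d=g[90:160,268:290].mean(1)
    for r in range(100,140): print(r,b[r-90].round(),c[r-90].round(),d[r-90].round(),'board %.4f cheek %.4f'%(tx(m,(254,r),.09),tx(m,(254,r),.06)))
E
python3 g.py
```

```text
[0.5724975  0.28270177 0.06630118] [ 0.52743045 -5.61319052  2.61751188] 12.5
100 234.0 296.0 276.0 board 0.1105 cheek 0.1124
101 233.0 300.0 276.0 board 0.1101 cheek 0.1118
102 233.0 303.0 275.0 board 0.1097 cheek 0.1113
103 233.0 303.0 274.0 board 0.1092 cheek 0.1108
104 233.0 304.0 274.0 board 0.1088 cheek 0.1102
105 232.0 306.0 274.0 board 0.1084 cheek 0.1097
106 231.0 305.0 273.0 board 0.1079 cheek 0.1091
107 237.0 300.0 271.0 board 0.1075 cheek 0.1086
108 285.0 323.0 291.0 board 0.1071 cheek 0.1081
109 361.0 379.0 336.0 board 0.1066 cheek 0.1075
110 397.0 408.0 358.0 board 0.1062 cheek 0.1070
111 393.0 405.0 354.0 board 0.1058 cheek 0.1064
112 388.0 402.0 353.0 board 0.1053 cheek 0.1059
113 388.0 404.0 357.0 board 0.1049 cheek 0.1054
114 388.0 405.0 358.0 board 0.1045 cheek 0.1048
115 386.0 406.0 357.0 board 0.1040 cheek 0.1043
116 385.0 407.0 357.0 board 0.1036 cheek 0.1037
117 383.0 407.0 356.0 board 0.1031 cheek 0.1032
118 381.0 406.0 357.0 board 0.1027 cheek 0.1026
119 379.0 407.0 358.0 board 0.1022 cheek 0.1021
120 377.0 408.0 356.0 board 0.1018 cheek 0.1015
121 375.0 407.
[... 197 characters left out ...]
.0 board 0.0996 cheek 0.0988
126 217.0 304.0 219.0 board 0.0991 cheek 0.0982
127 229.0 333.0 216.0 board 0.0987 cheek 0.0977
128 294.0 356.0 227.0 board 0.0982 cheek 0.0971
129 352.0 350.0 227.0 board 0.0978 cheek 0.0965
130 373.0 341.0 227.0 board 0.0973 cheek 0.0960
131 367.0 343.0 227.0 board 0.0969 cheek 0.0954
132 360.0 352.0 227.0 board 0.0964 cheek 0.0949
133 363.0 362.0 227.0 board 0.0959 cheek 0.0943
134 369.0 365.0 228.0 board 0.0955 cheek 0.0937
135 370.0 367.0 227.0 board 0.0950 cheek 0.0932
136 371.0 368.0 226.0 board 0.0946 cheek 0.0926
137 373.0 366.0 227.0 board 0.0941 cheek 0.0920
138 373.0 364.0 228.0 board 0.0937 cheek 0.0915
139 372.0 366.0 228.0 board 0.0932 cheek 0.0909
```

Call:
drive_tool:
  commands:
    - {"hand": 0, "translation": [0.4, 2, 0], "angular": [0, 0, 0]}
    - {"hand": 0, "translation": [0.8, 4, 0], "angular": [0, 0, 0]}
    - {"hand": 0, "translation": [0.8, 4, 0], "angular": [0, 0, 0]}
    - {"hand": 0, "translation": [0.8, 4, 0], "angular": [0, 0, 0]}
    - {"hand": 0, "translation": [0.8, 4, 0], "angular": [0, 0, 0]}

```text
t: 13.18
eef_pos: [0.5731, 0.2855, 0.0663]
tool_rot: [0.001, 0.772, 0.636, -0.002]
contact_force: [-0.6, -8.4, 5.6]
gripper_width: 0.1
grasp_force: 60.0
```

```bash
python3 g.py | awk 'NR==1|| (NR>5 && NR<36)'
```

```text
[0.57314422 0.28554777 0.06630218] [-0.58141717 -8.38221812  5.56768135] 13.175
104 235.0 304.0 274.0 board 0.1118 cheek 0.1131
105 235.0 303.0 274.0 board 0.1114 cheek 0.1126
106 232.0 302.0 272.0 board 0.1109 cheek 0.1121
107 234.0 294.0 267.0 board 0.1105 cheek 0.1115
108 280.0 316.0 284.0 board 0.1101 cheek 0.1110
109 360.0 379.0 333.0 board 0.1096 cheek 0.1105
110 398.0 413.0 361.0 board 0.1092 cheek 0.1099
111 395.0 410.0 362.0 board 0.1087 cheek 0.1094
112 390.0 407.0 359.0 board 0.1083 cheek 0.1088
113 389.0 406.0 358.0 board 0.1079 cheek 0.1083
114 389.0 404.0 358.0 board 0.1074 cheek 0.1077
115 389.0 403.0 358.0 board 0.1070 cheek 0.1072
116 387.0 406.0 359.0 board 0.1065 cheek 0.1067
117 385.0 410.0 359.0 board 0.1061 cheek 0.1061
118 383.0 411.0 358.0 board 0.1057 cheek 0.1056
119 379.0 411.0 357.0 board 0.1052 cheek 0.1050
120 377.0 412.0 358.0 board 0.1048 cheek 0.1045
121 375.0 413.0 358.0 board 0.1043 cheek 0.1039
122 372.0 413.0 358.0 board 0.1039 cheek 0.1034
123 369.0 412.0 358.0 board 0.1034 cheek 0.1028
124 349.0 399.0 339.0 board 0.1030 cheek 0.1023
125 286.0 349.0 282.0 board 0.1025 cheek 0.1017
126 223.0 307.0 227.0 board 0.1021 cheek 0.1011
127 230.0 324.0 218.0 board 0.1016 cheek 0.1006
128 292.0 348.0 226.0 board 0.1012 cheek 0.1000
129 352.0 352.0 228.0 board 0.1007 cheek 0.0995
130 375.0 353.0 228.0 board 0.1003 cheek 0.0989
131 372.0 353.0 228.0 board 0.0998 cheek 0.0984
132 367.0 354.0 228.0 board 0.0994 cheek 0.0978
133 366.0 357.0 228.0 board 0.0989 cheek 0.0972
```

Call:
drive_tool:
  commands:
    - {"hand": 0, "translation": [0.2, 1, 0.5], "angular": [0, 0, 0]}
    - {"hand": 0, "translation": [0.4, 2, 0.7], "angular": [0, 0, 0]}
    - {"hand": 0, "translation": [0.4, 2, 0.7], "angular": [0, 0, 0]}
    - {"hand": 0, "translation": [0.4, 2, 0.7], "angular": [0, 0, 0]}
    - {"hand": 0, "translation": [0.4, 2, 0.7], "angular": [0, 0, 0]}
    - {"hand": 0, "translation": [0.4, 2, 0.7], "angular": [0, 0, 0]}

```text
t: 13.98
eef_pos: [0.5733, 0.2869, 0.0665]
tool_rot: [0.001, 0.772, 0.635, -0.002]
contact_force: [-1.1, -8.3, 3.0]
gripper_width: 0.097
grasp_force: 59.6
```

```bash
python3 g.py | awk 'NR==1|| (NR>22 && NR<32)'; python3 - <<'E'
from h import *
from g import *
o=bot.get_obs(); p=o['eef_pos']; q=o['tool_rot']
print('lateral',-(p[0]-X)*np.sin(A)+(p[1]-Y)*np.cos(A),'along',(p[0]-X)*np.cos(A)+(p[1]-Y)*np.sin(A),'yaw',np.arctan2(1-2*q[1]**2,2*q[1]*q[2])+np.pi/2,np.abs(o['joint_vel']).max())
im=bot.read_camera('wrist'); s=bot.read_camera('side')
a=cv2.resize(im[:250,130:380],(500,500),interpolation=cv2.INTER_CUBIC); b=cv2.resize(s[60:200,165:276],None,fx=2.7,fy=2.7,interpolation=cv2.INTER_CUBIC)[:, :299]
v=np.zeros((500,800,3),np.uint8); v[:,:500]=a; v[:b.shape[0],500:500+b.shape[1]]=b
cv2.imwrite('pics/w6.png',v[...,::-1])
E
```

```text
[0.57327942 0.28685861 0.06650892] [-1.07094517 -8.34473418  3.04527965] 13.975
121 377.0 409.0 357.0 board 0.1057 cheek 0.1052
122 375.0 410.0 357.0 board 0.1052 cheek 0.1047
123 373.0 410.0 357.0 board 0.1048 cheek 0.1041
124 364.0 403.0 351.0 board 0.1043 cheek 0.1036
125 318.0 367.0 310.0 board 0.1039 cheek 0.1030
126 250.0 313.0 250.0 board 0.1034 cheek 0.1024
127 236.0 305.0 224.0 board 0.1030 cheek 0.1019
128 290.0 334.0 227.0 board 0.1025 cheek 0.1013
129 352.0 350.0 228.0 board 0.1021 cheek 0.1008
lateral -0.0002411939100705543 along 0.039448589885243066 yaw 1.3772479941635734 0.0014679451305250305
```

View pics/w6.png

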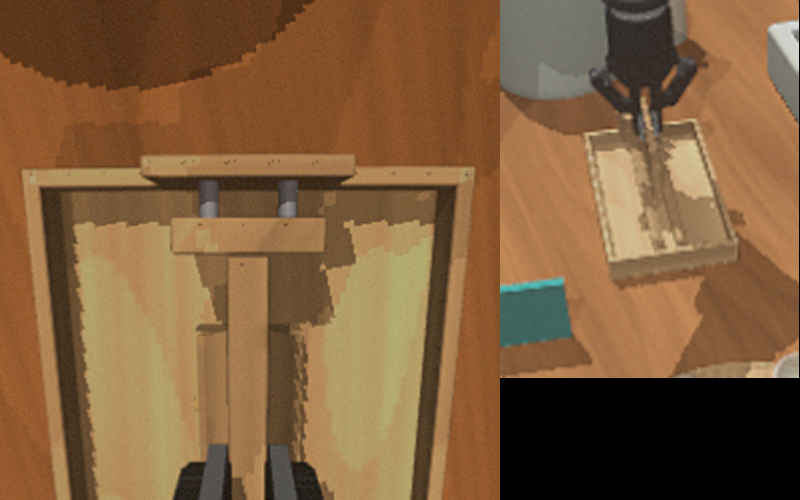

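The board is centred in the slot with its end on the cheek. The cheek is pushed in about 8 mm, the force reads about 8 N, and the arm is at rest.

```bash
python3 -c "
from station import bot
print(bot.hand_in())"
```

```text
the job is handed in; nothing more can be done
None
```

I handed the job in with the bamboo divider fully down in the tray slot, still gripped and pressing the sprung cheek at about 8 N (cheek pushed in about 8 mm by camera); the hand-in returned no verdict.

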